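# Clamp the tip box with the L-slot clamp

## Robot

A 7-joint arm with a two-finger parallel gripper is mounted at the origin on a cart in front of the work surface, level with it; the furniture and walls round the work are solid. World frame = base frame: x ahead of the robot, y to its left, z up, the work surface at z = 0. Lengths are in m, angles in rad, forces in N, time in s.
With the tool pointing down it reaches from about 0.4 to 0.75 m from the base axis. Payload 19.5 kg.
Tool frame: the origin (TCP) lies at the very end of the fingers, on their centre line; the grasp point (between the pads) lies 19 mm behind it; z points along the fingers, y is the line along which they close (so a half turn about z gives the same grasp; the last joint's range is limited). The gripper opens to 85 mm and grips with 20 to 120 N. Pads are 22 mm wide; open, the fingers measure 114 mm over their backs; the gripper's body (76 mm by 85 mm) begins 54 mm behind the grasp point. The pads swing forward as they close: fully open they stand 13 mm farther back than shut.
Start: joints at [1.233, 0.707, -0.028, 1.485, 0.022, 0.951, -0.075], TCP at [0.168, -0.55, 0.231] pointing down, gripper open.
Joint ranges: [-2.71, 2.71], [-0.32, 2.16], [-1.57, 1.52], [0, 2.45], [-1.46, 4.6], [0, 2.02], [-2.83, 2.83]. Speed limits (rad/s): [1.89, 1.89, 2.57, 2.57, 3.01, 3.01, 3.01].

## Interface

Orientations are given as a 3x3 rotation matrix whose columns are the frame's x, y, z axes.
In Python, from workcell import bot gives the robot as it stands.
- The arm moves only by the shell command python3 -m pendant 'ROWS' [OPENING] [FORCE]. ROWS is JSON, one flat list of numbers, 6 for each row, row after row: the shift along the world's x, y, z in units of 20 cm (1.0 is 20 cm), then the turn, a rotation vector about the world's x, y, z in units of 180 degrees (1.0 is 180 degrees). A call has 1 to 20 rows; each row shifts and turns the commanded pose from where the row before left it; what a row does not reach is not made up. A row lasts 1/10 s, in which the tool goes at most 50 mm and 8.59 degrees, less where a joint would pass 70% of its speed; a pose out of reach is approached as far as the arm can. A call with a number of a shift or a turn outside -1 to 1 is refused whole. A call with a gripper value outside its range is refused whole. OPENING is the opening, from 0 (shut) to 1 (fully open), set as the call begins (- or left out, the last holds). The fingers move at their own pace and stop on an object; FORCE is the grip in N (left out, the last holds). Time passes only in rows, so rows that do not move let the fingers close. It gives the time, the measured TCP pose, the force, the opening and the grip force at its end, in the units of the state.
- bot.observe(): the state, without advancing time (a new reading comes with each control period).
- bot.capture(name): name is "scene" or "side" or "wrist"; returns a dict with "img" (384x512x3 uint8, blue, green, red), "depth" (384x512 float32, m along the optical axis (not along the pixel's ray), 0 where there is no reading), "fx", "fy", "cx", "cy" (pixels), "R" (3x3) and "t" (3): a world point X has camera coordinates R X + t. Camera axes: x right, y down, z forward; pixel columns grow to the right and rows downward; lengths in m; the calibration is good to about 2 mm. A picture is of the moment at which its call begins.
- bot.finish_job(): hands the job in; it is judged then, once.
The state is a dict: "time": time; "joint_pos": joint angles; "joint_velocities": joint speeds; "joint_efforts": joint torques, N m; "tcp_pos": TCP position; "eef_rot": TCP orientation; "ft_force": force on the tool from outside, world axes, zero at the start; "moment": the same for the moment, N m; "width": finger opening in m; "grip_force": force on a finger pad.
Only numpy, scipy, OpenCV 4.12 (cv2) and the standard library are available. Lean on these libraries where they do the work, as an engineer would, in place of code of your own. Each camera call takes 0.05 s, during which the arm holds its last target. There are 200 camera calls.

## Task

Clamp the tip box in its station: push the upright black knob along its L-shaped slot, away from you to the corner so that the jaw drives the box home, then sideways to the left, fully to the end of the slot, where it is locked. Only push the knob, gently, with closed or open fingers, without gripping it or pulling it up on its spring; do not touch the tip box, and leave everything standing around where it is.

Things in the scene. Friction and masses are not known exactly. Their poses are not given: they have to be found in the camera images.
- station: Fixed clamping station: aluminium base 276 x 156 x 12 mm, origin at the centre of its underside, on the bench. x points from the gate plate (near end) to the tip box (far end), y left, z up. The level gate plate covers x -130 to -30 mm, y -30 to 66 mm, its top 46 mm above the bench. Its slot, 15 mm wide, L-shaped, runs along +x, then turns left along +y.
- slot_start (a point): Where the knob's axis stands at the near end of the slot, at the level of the gate plate's top (46 mm above the bench). Axes as the station's.
- slot_corner (a point): The same at the corner of the slot, 50 mm from slot_start along the station's +x.
- slot_end (a point): The same at the far (left) end of the slot, 40 mm from slot_corner along the station's +y: the locked position.
- knob_mid (a point): Centre of the clamp's knob: upright black cylinder, 20 mm diameter, 46 mm high, on a pin that runs in the slot; its underside is 51 mm and its top 97 mm above the bench, this point 74 mm. It stays where it is left; pushing it along either leg takes 2 to 4 N, rising steeply at the slot's ends and walls. The pin has 2 mm play to each side in the slot.
- jaw (a joint): Travel (m) of the jaw, a pusher plate 56 mm wide and 50 mm high on two rods, along the station's x; also the knob's travel along the first leg: 0 at slot_start, 0.050 at the corner, 0.052 hard stop. The jaw's face is 85 mm ahead of the knob's axis and pushes the tip box; along the second leg the slot holds it where it is.
- follower (a joint): Travel of the knob along the second leg, to the station's +y: 0 in the first leg, 0.040 at slot_end, 0.042 hard stop (m).
- knob (a joint): How far the knob is pulled up on its pin (m): 0 at rest, at most 0.012, against a spring of about 6 N. It must stay down.
- tip_box_base (a point): Point in the underside of the tip box, on the station's base (12 mm above the bench): loose blue box with clear lid, 84 mm along x (41 mm before, 43 mm behind this point), 122 mm along y, 74 mm high, axes nearly the station's, between low side and rear fences. At the start 6 to 14 mm short of its clamped place, which has this point at x = 71 mm in the station's frame.
- control_bottle: Bystander: short brown bottle, 33 mm across, 62 mm high, standing on the station's base to the right of the jaw. Origin at the centre of its underside.
- cal_vial: Bystander: small white vial, 25 mm across, 46 mm high, standing on the station's base to the left of the jaw. Origin at the centre of its underside.
- label_roll: Bystander: white roll of labels, 68 mm across, 38 mm high, on the bench left of the station. Origin at the centre of its underside.
- beaker: Bystander: clear beaker, 56 mm across, 69 mm high, on the bench at the left. Origin at the centre of its underside.
- bench_timer: Bystander: flat white timer, 66 x 66 x 18 mm, on the bench at the left. Origin at the centre of its underside.
- tape_roll: Bystander: roll of tape lying flat, 98 mm across, 25 mm high, on the bench at the far left. Origin at the centre of its underside.
- amber_reagent: Bystander: brown bottle, 47 mm across, 98 mm high, on the bench in front of the printer at the right. Origin at the centre of its underside.
- tip_box: The tip box itself; its origin is the same point as tip_box_base.
There are look-alikes about, which are no part of the job. Leave any green look-alike of the tip_box alone.

How it is judged:
By the outcome, as a careful person would: the job done as asked, in the order asked, and still so for the second after the job is handed in, with the robot touching nothing.
It also fails if it takes over 35 s, if anything falls off the work surface, if the arm or the gripper's body presses on something with over 40 N, if the wrist force passes 120 N, or if a joint passes its speed limit or range.

## Working session

There is one attempt and no reset: what is moved stays moved. The work goes in short steps, Python scripts to look and compute and a shell command to move; the robot and the scene stay as the last step left them, time stands still between calls to the robot, and variables do not carry over. Pictures are saved under pics/ and viewed, at most 10 in all, crops included, and the job is handed in when it is done.

```bash
mkdir -p pics; cat > h.py <<'E'
import numpy as np,cv2
from workcell import bot
def ray(c,u,v,z):
    d=c["R"].T@np.array([(u-c["cx"])/c["fx"],(v-c["cy"])/c["fy"],1]);o=-c["R"].T@c["t"]
    return o+d*(z-o[2])/d[2]
def cloud(c):
    v,u=np.mgrid[:384,:512];d=c["depth"]
    P=np.stack([(u-c["cx"])/c["fx"]*d,(v-c["cy"])/c["fy"]*d,d],-1)
    return (P-c["t"])@c["R"]
E
python3 - <<'E'
from h import *
a=bot.capture("scene");b=bot.capture("side")
cv2.imwrite("pics/a.png",cv2.resize(a["img"],(800,600)));cv2.imwrite("pics/b.png",cv2.resize(b["img"],(800,600)))
np.save("a.npy",a,allow_pickle=True);np.save("b.npy",b,allow_pickle=True)
for c in(a,b):print(-c["R"].T@c["t"],c["R"].round(2).tolist(),c["fx"])
E
```

```text
[-0.42052648  0.72103753  0.712971  ] [[-0.55, -0.84, 0.0], [-0.4, 0.25, -0.88], [0.74, -0.48, -0.47]] 382.0167697136105
[ 0.28728942 -1.26531253  0.64121793] [[0.99, -0.17, 0.01], [-0.05, -0.38, -0.92], [0.16, 0.91, -0.38]] 349.8338338186903
```

View pics/a.png

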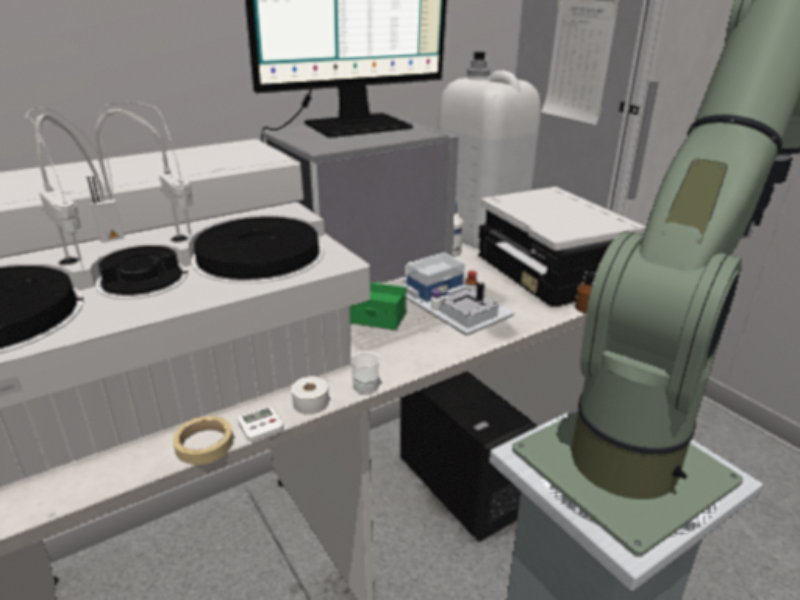

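View pics/b.png

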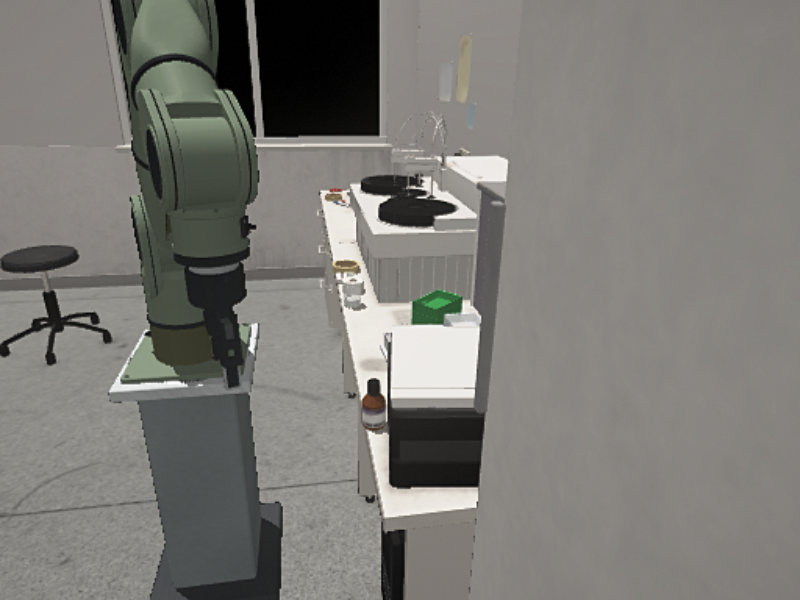

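The scene picture shows two boxes: a blue one with a clear lid at (435,277), on an aluminium station with a black knob near (480,290), and a green one at (380,305). The blue box fits the description and the green one is the look-alike. The side view is blocked by the printer. I'll enlarge the station and get rough positions.

```bash
python3 - <<'E'
from h import *
a=np.load("a.npy",allow_pickle=True).item()
cv2.imwrite("pics/c.png",cv2.resize(a["img"][155:225,215:335],(780,455),interpolation=cv2.INTER_CUBIC))
P=cloud(a);I=a["img"]
for u,v in [(278,177),(268,172),(290,172),(308,183),(308,187),(300,195),(300,208),(325,198),(243,197)]:print(u,v,P[v,u].round(3),I[v,u])
m=(I.max(2)<50);m[:170]=0;m[210:]=0;m[:,:295]=0;m[:,318:]=0
v,u=np.nonzero(m);print(len(u),P[m].round(3)[::4].tolist())
E
```

```text
278 177 [ 0.623 -0.06   0.075] [133 133 134]
268 172 [ 0.668 -0.044  0.082] [191 190 189]
290 172 [ 0.632 -0.123  0.077] [136 132 130]
308 183 [ 0.503 -0.105  0.089] [24 21 23]
308 187 [ 0.5   -0.104  0.074] [38 37 39]
300 195 [ 0.512 -0.079  0.043] [170 167 170]
300 208 [ 0.468 -0.046  0.021] [130 128 127]
325 198 [ 0.489 -0.184  0.01 ] [216 214 215]
243 197 [0.596 0.112 0.053] [50 98 38]
32 [[0.684, -0.313, 0.017], [0.505, -0.097, 0.09], [0.503, -0.101, 0.086], [0.5, -0.103, 0.083], [0.504, -0.098, 0.074], [0.5, -0.1, 0.071], [0.501, -0.106, 0.065], [0.498, -0.104, 0.063]]
```

View pics/c.png

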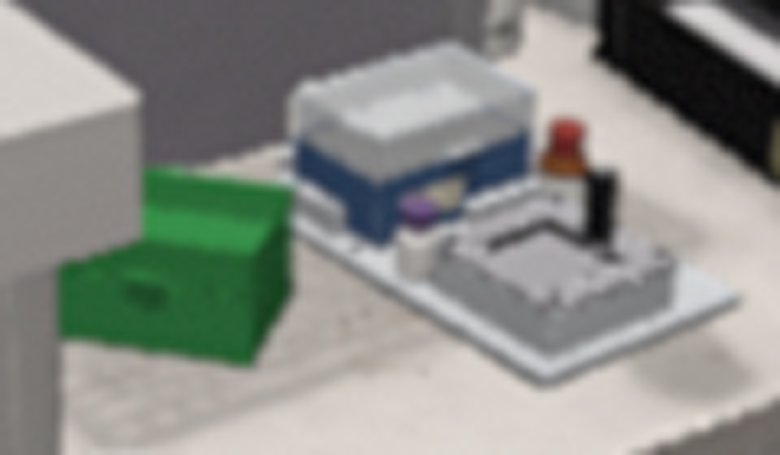

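```bash
python3 - <<'E'
from h import *
s=bot.observe();print(s["time"],s["tcp_pos"],s["eef_rot"],s["width"])
w=bot.capture("wrist");print(-w["R"].T@w["t"],w["R"].round(2).tolist(),w["fx"])
E
python3 -m pendant '[0.1,0.18,0,0,0,0, 0.1,0.18,0,0,0,0, 0.1,0.18,0,0,0,0, 0.1,0.18,0,0,0,0, 0.1,0.18,0,0,0,0, 0.1,0.18,0,0,0,0, 0.1,0.18,0,0,0,0, 0.1,0.18,0,0,0,0, 0.1,0.18,0,0,0,0, 0.1,0.18,0,0,0,0, 0.1,0.18,0,0,0,0, 0.1,0.18,0,0,0,0, 0,0,0,0,0,0]' 0
```

```text
0.1 [ 0.16755358 -0.54979308  0.23090161] [[ 9.56574408e-01  2.91488118e-01 -2.81993210e-04]
 [ 2.91488255e-01 -9.56573949e-01  9.36743393e-04]
 [ 3.30220998e-06 -9.78262465e-04 -9.99999521e-01]] 0.08533914868738439
[ 0.2426776  -0.52700344  0.37428861] [[0.29, -0.96, -0.0], [-0.91, -0.28, 0.31], [-0.3, -0.09, -0.95]] 333.66594179153714
time: 1.45
tcp_pos: [0.4096, -0.1134, 0.2311]
eef_rot: [[0.954, 0.298, 0.001], [0.298, -0.954, 0.002], [0.001, -0.001, -1.0]]
ft_force: [-0.6, 0.2, -0.4]
width: -0.0
grip_force: 0.0
```

```bash
python3 - <<'E'
from h import *
w=bot.capture("wrist");np.save("w.npy",w,allow_pickle=True)
cv2.imwrite("pics/w.png",cv2.resize(w["img"],(800,600)))
print(-w["R"].T@w["t"])
E
```

```text
[ 0.48447525 -0.09018117  0.37456172]
```

View pics/w.png

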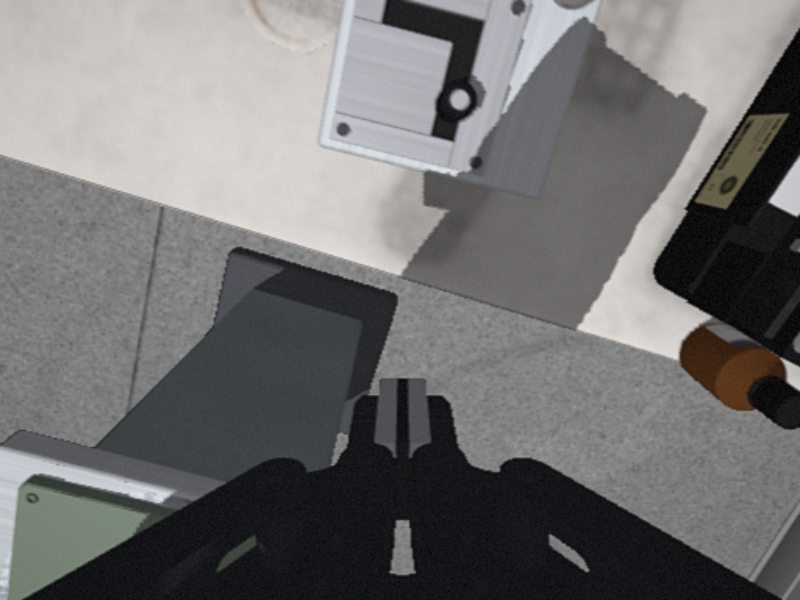

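The wrist view shows the knob from above, its cap at (459,99). The L slot runs up the picture and then left, and the gate plate's screws are at (343,129), (476,162) and (517,6).

```bash
python3 - <<'E'
from h import *
w=np.load("w.npy",allow_pickle=True).item();k=.64
print("knob",ray(w,459*k,99*k,.097))
nl,nr,fr=[ray(w,u*k,v*k,.046) for u,v in[(343,129),(476,162),(517,6)]]
print(nl,nr,fr)
for d in(nl-nr,fr-nr):print(np.linalg.norm(d),np.degrees(np.arctan2(d[1],d[0])))
b=[ray(w,u*k,v*k,.012) for u,v in[(320,146),(541,197)]];d=b[0]-b[1];print(b,np.linalg.norm(d),np.degrees(np.arctan2(d[1],d[0])))
a=np.load("a.npy",allow_pickle=True).item();print(ray(a,215+600/6.5,155+175/6.5,.097))
E
```

```text
knob [ 0.50850113 -0.11203992  0.097     ]
[ 0.47628278 -0.05545269  0.046     ] [ 0.48222273 -0.13784411  0.046     ] [ 0.56846918 -0.13085493  0.046     ]
0.08260525774229832 94.12356446917015
0.08652917953362983 4.6329700384840695
[array([ 0.46046522, -0.04010969,  0.012     ]), array([ 0.47354635, -0.19323163,  0.012     ])] 0.153679676582864 94.88289176237971
[ 0.49900549 -0.09810932  0.097     ]
```

```bash
python3 -m pendant '[0.107,-0.002,0,0,0,-0.0235, 0.107,-0.002,0,0,0,-0.0235, 0.106,-0.003,0,0,0,-0.0235, 0,0,-0.17,0,0,0, 0,0,-0.17,0,0,0, 0,0,-0.17,0,0,0, 0,0,-0.17,0,0,0, 0,0,-0.17,0,0,0, 0,0,0,0,0,0, 0,0,0,0,0,0]' 0
python3 - <<'E'
from h import *
w=bot.capture("wrist");np.save("w2.npy",w,allow_pickle=True)
cv2.imwrite("pics/w2.png",cv2.resize(w["img"],(800,600)))
E
```

```text
time: 2.5
tcp_pos: [0.4713, -0.1201, 0.0619]
eef_rot: [[0.997, 0.073, -0.001], [0.073, -0.997, -0.0], [-0.001, -0.0, -1.0]]
ft_force: [0.6, 0.4, -0.4]
width: 0.0
grip_force: 0.0
```

View pics/w2.png

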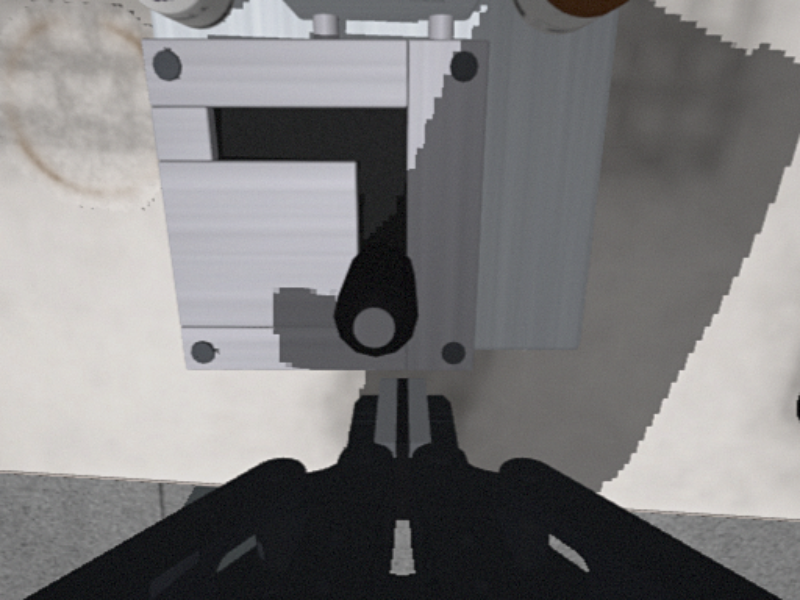

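The knob cap is at (374,328), ahead of and slightly left of the closed fingers at (403,385). The slot's corner is near (382,134) and its left end at x≈213.

```bash
python3 - <<'E'
from h import *
w=np.load("w2.npy",allow_pickle=True).item();k=.64
R=lambda u,v,z:ray(w,u*k,v*k,z).round(4)
print("knob",R(374,328,.097))
s=[R(*p,.046) for p in[(167,66),(464,67),(203,352),(453,352)]];print(s)
d=s[1]-s[3];print(np.degrees(np.arctan2(d[1],d[0])));d=s[0]-s[2];print(np.degrees(np.arctan2(d[1],d[0])))
print("slot far right",R(407,107,.046),"near leg edge at corner",R(357,161,.046),"far left",R(213,107,.046),R(213,160,.046))
print("vial/bottle",R(200,20,.05),R(560,25,.05), bot.observe()["tcp_pos"])
E
```

```text
knob [ 0.5082 -0.1114  0.097 ]
[array([ 0.5625, -0.0476,  0.046 ]), array([ 0.5685, -0.1305,  0.046 ]), array([ 0.4758, -0.054 ,  0.046 ]), array([ 0.4821, -0.1366,  0.046 ])]
4.038486923439108
4.221789085941959
slot far right [ 0.5568 -0.1154  0.046 ] near leg edge at corner [ 0.5408 -0.1019  0.046 ] far left [ 0.5526 -0.0601  0.046 ] [ 0.5379 -0.0595  0.046 ]
vial/bottle [ 0.5741 -0.0588  0.05  ] [ 0.5802 -0.1545  0.05  ] [ 0.47186127 -0.12001952  0.06262335]
```

```bash
python3 - <<'E'
from h import *
k=.64
w=np.load("w.npy",allow_pickle=True).item()
print("slot near end",ray(w,440*k,137*k,.046),"plate near",ray(w,400*k,155*k,.046))
w=np.load("w2.npy",allow_pickle=True).item()
P=cloud(w)
R=lambda u,v,z:ray(w,u*k,v*k,z).round(4)
print("plate near/far",R(320,370,.046),R(320,40,.046),"knob foot far edge",R(387,252,.051))
for u,v in[(374,328),(374,335),(385,270),(240,240),(270,80),(440,150),(300,135)]:
  print(u,v,P[int(v*k),int(u*k)].round(4))
E
```

```text
slot near end [ 0.48938599 -0.11225461  0.046     ] plate near [ 0.47223409 -0.09245274  0.046     ]
plate near/far [ 0.4722 -0.0928  0.046 ] [ 0.5723 -0.0901  0.046 ] knob foot far edge [ 0.5153 -0.1126  0.051 ]
374 328 [ 0.5088 -0.1113  0.0978]
374 335 [ 0.5071 -0.1114  0.0981]
385 270 [ 0.5182 -0.1126  0.083 ]
240 240 [ 0.5148 -0.0668  0.0463]
270 80 [ 0.5611 -0.0758  0.045 ]
440 150 [ 0.5457 -0.1257  0.0468]
300 135 [ 0.5469 -0.0839  0.04  ]
```

```bash
python3 -m pendant '[0,0.03,0,0,0,0, 0.025,0.002,0,0,0,0, 0.025,0.002,0,0,0,0, 0.025,0.002,0,0,0,0, 0,0,0,0,0,0]' 0
python3 -m pendant '[0.025,0.002,0,0,0,0, 0.025,0.002,0,0,0,0, 0.025,0.002,0,0,0,0]' 0
python3 -m pendant '[0.025,0.002,0,0,0,0, 0.025,0.002,0,0,0,0, 0.025,0.002,0,0,0,0]' 0
```

```text
time: 3.05
tcp_pos: [0.4874, -0.1121, 0.0614]
eef_rot: [[0.997, 0.075, 0.001], [0.075, -0.997, -0.0], [0.001, 0.0, -1.0]]
ft_force: [-0.5, -0.4, 0.0]
width: 0.0003
grip_force: 0.0
time: 3.35
tcp_pos: [0.5019, -0.1111, 0.0612]
eef_rot: [[0.997, 0.074, -0.0], [0.074, -0.997, 0.0], [-0.0, -0.0, -1.0]]
ft_force: [-2.7, -1.4, 1.6]
width: 0.0001
grip_force: 1.2
time: 3.65
tcp_pos: [0.517, -0.1099, 0.0613]
eef_rot: [[0.997, 0.074, -0.0], [0.074, -0.997, -0.0], [-0.0, 0.0, -1.0]]
ft_force: [-2.1, -1.6, 0.7]
width: 0.0
grip_force: 1.2
```

```bash
python3 -m pendant '[0.015,0.001,0,0,0,0, 0.015,0.001,0,0,0,0, 0.01,0.001,0,0,0,0]' 0
python3 - <<'E'
from h import *
w=bot.capture("wrist")
cv2.imwrite("pics/w3.png",cv2.resize(w["img"],(800,600)));np.save("w3.npy",w,allow_pickle=True)
E
```

```text
time: 3.95
tcp_pos: [0.5246, -0.1093, 0.0612]
eef_rot: [[0.997, 0.074, -0.0], [0.074, -0.997, 0.0], [-0.0, -0.0, -1.0]]
ft_force: [-3.5, -1.8, 1.3]
width: 0.0007
grip_force: 1.8
```

View pics/w3.png

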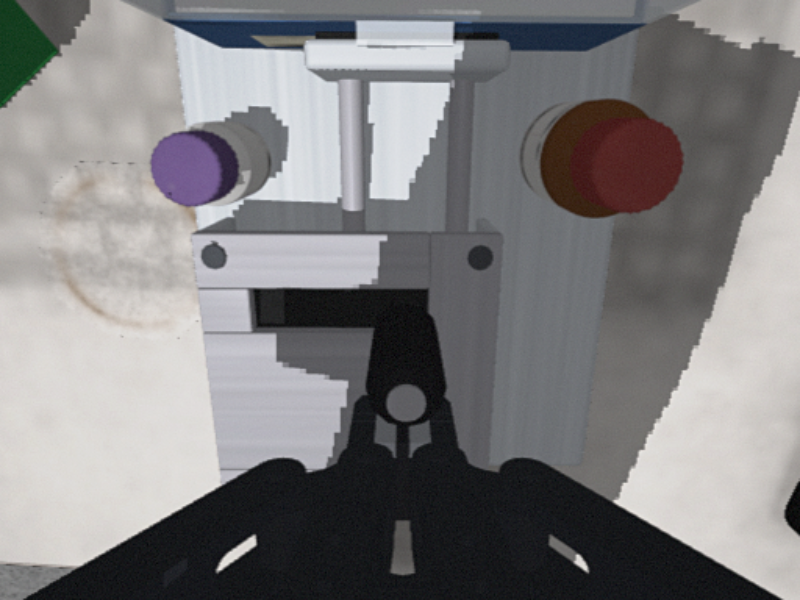

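The knob cap is at (406,402), nearly at the corner. The jaw at (407,58) has reached the box, and the vial (195,168) and bottle (625,165) are clear.

```bash
python3 - <<'E'
from h import *
k=.64;w=np.load("w3.npy",allow_pickle=True).item()
R=lambda u,v,z:ray(w,u*k,v*k,z).round(4)
print("knob",R(406,402,.097),"slot far",R(405,290,.046),R(258,290,.046),"near",R(258,331,.046),R(350,331,.046),"right",R(429,300,.046))
print("bottle",R(560,130,.06),R(628,167,.074))
E
python3 -m pendant '[0.01,0.001,0,0,0,0, 0.01,0.001,0,0,0,0, 0,0,0,0,0,0]' 0
```

```text
knob [ 0.544 -0.109  0.097] slot far [ 0.5558 -0.1082  0.046 ] [ 0.5522 -0.0616  0.046 ] near [ 0.5382 -0.0615  0.046 ] [ 0.5405 -0.0914  0.046 ] right [ 0.553  -0.1161  0.046 ]
bottle [ 0.6069 -0.145   0.06  ] [ 0.5993 -0.1589  0.074 ]
time: 4.3
tcp_pos: [0.5288, -0.1088, 0.0613]
eef_rot: [[0.997, 0.074, 0.0], [0.074, -0.997, 0.0], [0.0, -0.0, -1.0]]
ft_force: [-1.8, -1.2, 0.1]
width: -0.0
grip_force: 1.0
```

```bash
for i in 1; do python3 -m pendant '[0.005,0,0,0,0,0, 0,0,0,0,0,0]' 0 | grep -E "tcp|ft"; python3 -m pendant '[0.005,0,0,0,0,0, 0,0,0,0,0,0]' 0| grep -E "tcp|ft"; done
```

```text
tcp_pos: [0.5296, -0.1088, 0.0612]
ft_force: [-2.1, -1.4, 1.0]
tcp_pos: [0.5307, -0.1087, 0.0613]
ft_force: [-3.4, -1.6, -0.4]
```

```bash
python3 -m pendant '[0.005,0,0,0,0,0, 0,0,0,0,0,0]' 0 | grep -E "tcp|ft"; python3 -m pendant '[0.003,0,0,0,0,0, 0,0,0,0,0,0]' 0| grep -E "tcp|ft"
```

```text
tcp_pos: [0.5312, -0.1088, 0.0612]
ft_force: [-6.2, -2.3, 2.8]
tcp_pos: [0.5314, -0.1087, 0.0612]
ft_force: [-9.3, -2.2, 3.6]
```

```bash
python3 -m pendant '[-0.075,-0.005,0,0,0,0, -0.075,-0.005,0,0,0,0, 0,-0.09,0,0,0,0, 0,-0.1,0,0,0,0, 0.084,0,0,0,0,0, 0.084,0,0,0,0,0, 0.084,0,0,0,0,0, 0,0,0,0,0,0, 0,0,0,0,0,0]' 0
python3 - <<'E'
from h import *
w=bot.capture("wrist")
cv2.imwrite("pics/w4.png",cv2.resize(w["img"],(800,600)));np.save("w4.npy",w,allow_pickle=True)
E
```

```text
time: 6.0
tcp_pos: [0.5526, -0.1486, 0.0612]
eef_rot: [[0.997, 0.075, 0.0], [0.075, -0.997, 0.0], [0.0, -0.0, -1.0]]
ft_force: [0.5, 0.8, -0.1]
width: 0.0
grip_force: 0.0
```

View pics/w4.png

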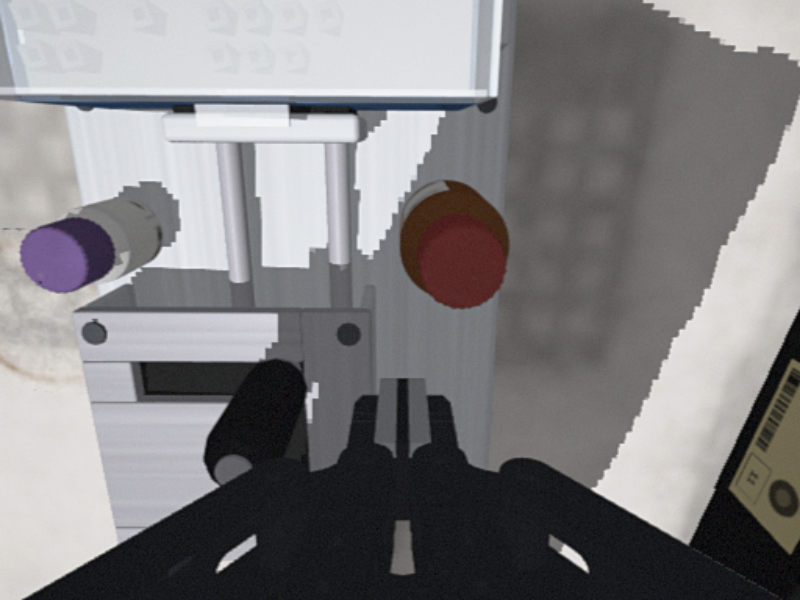

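The knob stands at the corner (cap at 233,470), with the fingers right of it and clear of the bottle (462,260). Now I push left.

```bash
python3 -m pendant '[-0.003,0.025,0,0,0,0, -0.002,0.025,0,0,0,0, -0.002,0.025,0,0,0,0, -0.002,0.025,0,0,0,0]' 0 | grep -E "tcp|ft"
python3 -m pendant '[-0.002,0.025,0,0,0,0, -0.002,0.025,0,0,0,0, -0.002,0.025,0,0,0,0]' 0 | grep -E "tcp|ft"
```

```text
tcp_pos: [0.5508, -0.1284, 0.0614]
ft_force: [0.5, -2.2, 0.2]
tcp_pos: [0.5497, -0.1135, 0.0613]
ft_force: [0.7, -1.7, 0.9]
```

```bash
python3 -m pendant '[-0.002,0.025,0,0,0,0, -0.002,0.025,0,0,0,0, -0.001,0.01,0,0,0,0]' 0 | grep -E "tcp|ft"
python3 -m pendant '[-0.001,0.01,0,0,0,0, 0,0.01,0,0,0,0]' 0 | grep -E "tcp|ft"
python3 - <<'E'
from h import *
w=bot.capture("wrist")
cv2.imwrite("pics/w5.png",cv2.resize(w["img"],(800,600)));np.save("w5.npy",w,allow_pickle=True)
E
```

```text
tcp_pos: [0.5487, -0.1011, 0.0613]
ft_force: [1.7, -1.1, 1.3]
tcp_pos: [0.5484, -0.0978, 0.0613]
ft_force: [-0.6, -2.6, 1.0]
```

View pics/w5.png

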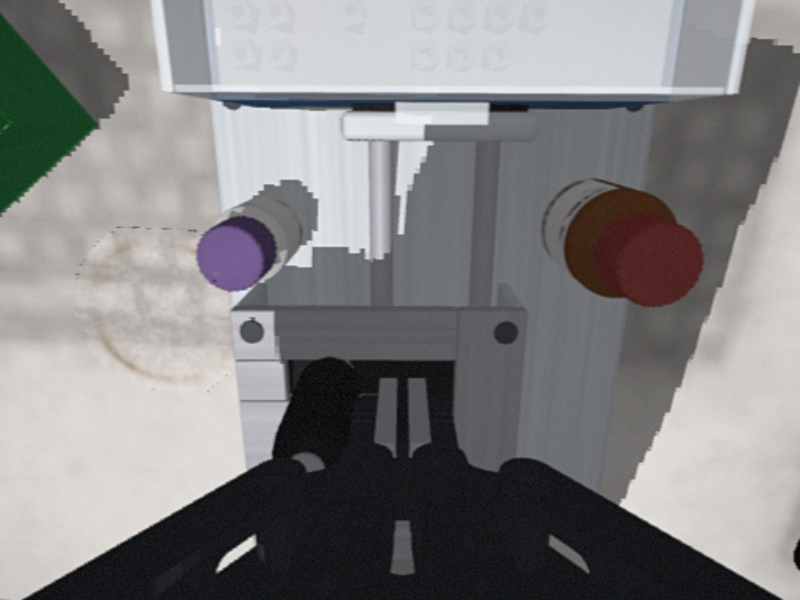

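The knob is near the end of the second leg. Its foot is at about (332,380) and the slot's left end is at x≈288, so a few millimetres are left. I'll push on until the force rises.

```bash
python3 -m pendant '[-0.001,0.01,0,0,0,0, -0.001,0.01,0,0,0,0, 0,0,0,0,0,0]' 0 | grep -E "tcp|ft"
python3 -m pendant '[0,0.005,0,0,0,0, 0,0,0,0,0,0]' 0 | grep -E "tcp|ft"
python3 -m pendant '[0,0.005,0,0,0,0, 0,0,0,0,0,0]' 0 | grep -E "tcp|ft"
```

```text
tcp_pos: [0.548, -0.0935, 0.0612]
ft_force: [1.0, -0.0, 0.2]
tcp_pos: [0.548, -0.0927, 0.0612]
ft_force: [1.0, -2.2, 1.6]
tcp_pos: [0.5479, -0.0917, 0.0612]
ft_force: [0.8, -1.4, -0.1]
```

```bash
python3 -m pendant '[0,0.005,0,0,0,0, 0,0.005,0,0,0,0, 0,0,0,0,0,0]' 0 | grep -E "tcp|ft"
python3 -m pendant '[0,0.005,0,0,0,0, 0,0,0,0,0,0]' 0 | grep -E "tcp|ft"
```

```text
tcp_pos: [0.5479, -0.0897, 0.0612]
ft_force: [-0.1, -2.4, 0.4]
tcp_pos: [0.5479, -0.0892, 0.0613]
ft_force: [-2.0, -4.3, 0.6]
```

```bash
python3 -m pendant '[0,0.004,0,0,0,0, 0,0,0,0,0,0]' 0 | grep -E "tcp|ft"
python3 -m pendant '[0,0.003,0,0,0,0, 0,0,0,0,0,0]' 0 | grep -E "tcp|ft"
```

```text
tcp_pos: [0.5479, -0.0889, 0.0613]
ft_force: [-0.5, -8.1, 0.1]
tcp_pos: [0.5479, -0.0886, 0.0614]
ft_force: [-0.7, -9.8, 0.1]
```

The force has risen steeply at the end stop. I'll back off, lift, and look from where I looked first.

```bash
python3 -m pendant '[0,-0.04,0,0,0,0, 0,-0.05,0,0,0,0, 0,0,0,0,0,0, 0,0,0.15,0,0,0, 0,0,0.15,0,0,0, 0,0,0.2,0,0,0, -0.1,0,0.2,0,0,0, -0.15,0.05,0.1,0,0,0, -0.15,0.05,0,0,0,0, 0,0,0,0,0,0]' 0 | grep -E "time|tcp|ft"
python3 - <<'E'
from h import *
w=bot.capture("wrist")
cv2.imwrite("pics/w6.png",cv2.resize(w["img"],(800,600)));np.save("w6.npy",w,allow_pickle=True)
E
```

```text
time: 9.9
tcp_pos: [0.4654, -0.0842, 0.2222]
ft_force: [0.5, -0.2, 1.2]
```

View pics/w6.png

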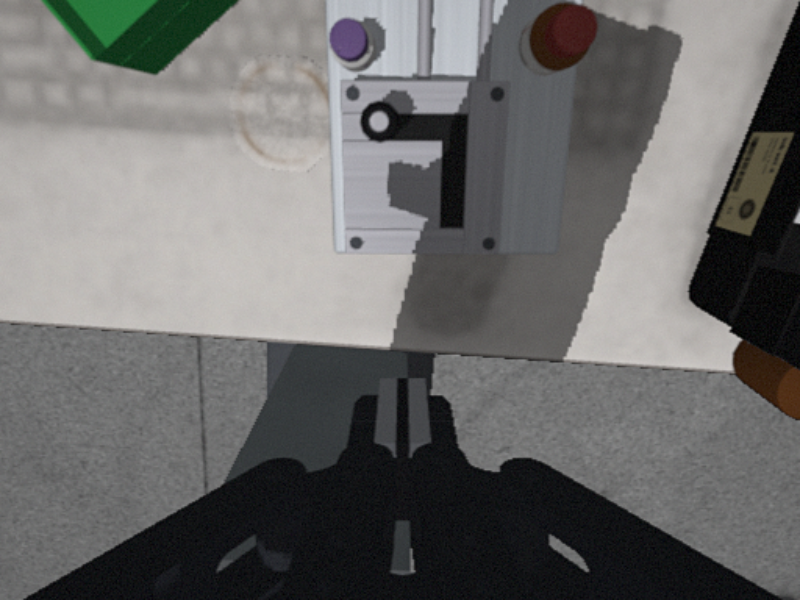

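The knob (380,121) stands at the left end of the slot and nothing around it has moved. Handing in.

```bash
python3 - <<'E'
from h import *
w=np.load("w6.npy",allow_pickle=True).item();print(ray(w,380*.64,121*.64,.097))
print(bot.finish_job())
E
```

```text
[ 0.54837883 -0.06735026  0.097     ]
the job is handed in; nothing more can be done
None
```

The tip box is clamped: I pushed the knob to the corner and then left until it hit the stop at the slot's end, with push forces under about 11 N, and handed the job in about 10 s into the 35 s limit.

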